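# Change the purifier's cassettes and lock its outlet for the pressure test

### The job

Get the water purifier on the ledge ready for its pressure test: move every spent brown cassette from its pocket into the clear tray, seat every fresh blue cassette flat and fully down in a pocket of its own, set the red-topped blanking plug fully home in the outlet coupler and swing the coupler's two cam arms down together until both hang straight against its body. Only when all of that is done, turn the regulator dial so that its pointer stands at the red test mark. Leave the headlamp, whistle, flashlight and carabiner where they lie.

Things in the scene. Friction and masses are not known exactly. Their poses are not given: they have to be found in the camera images.
- purifier: Grey purifier case, fixed, 190 mm along its x, 250 mm along y, deck 30 mm above the ledge; origin: centre of its underside. Three cassette pockets in a row along y on its -x half, the outlet coupler at x 50, y 50 mm, the regulator dial at x 50, y -80 mm.
- pocket0 (a point): First pocket, at the -y end: the point where the centre of a fully seated cassette lies, 6 mm above the deck; axes as the seated cassette's (nose to +x). Pockets are 66 mm apart, shaped recesses 14 mm deep that follow the cassette's outline with 2.5 mm clearance all round; a seated cassette stands 26 mm out of the deck.
- pocket1 (a point): The middle pocket, as pocket0.
- pocket2 (a point): The pocket at the +y end, as pocket0.
- fresh0_center (a point): Fresh filter cassette, blue with white top label, loose on the ledge, about 100 g; 66 mm long, 36 wide, 40 tall. Point: its centre, 20 mm above its underside. x runs along it to its nose: main block 36 mm wide from x -33 to +19 mm, nose 20 mm wide from +19 to +33. Grip it across the 36 mm. Two or all three fresh ones are there; None if absent.
- fresh1_center (a point): Another fresh blue cassette, as fresh0; may be absent.
- fresh2_center (a point): Another fresh blue cassette, as fresh0; may be absent.
- spent0_center (a point): Spent filter cassette, brown with dark top label, at the start seated in pocket0; one or two of the three spent ones are there, None if absent. Shape, size, axes and point as fresh0.
- spent1_center (a point): Spent filter cassette, brown with dark top label, at the start seated in pocket1; one or two of the three spent ones are there, None if absent. Shape, size, axes and point as fresh0.
- spent2_center (a point): Spent filter cassette, brown with dark top label, at the start seated in pocket2; one or two of the three spent ones are there, None if absent. Shape, size, axes and point as fresh0.
- tray_in (a point): Clear acrylic tray, loose, 110 mm along its x, 180 mm along its y, 28 mm high, walls and floor 4 mm thick, 350 g. This point is the centre of its inner floor, 4 mm above the ledge.
- plug_center (a point): Blanking plug (male cam-and-groove adapter), round, upright, 46 mm tall, about 160 g. From the bottom: brass nose 36 mm across with 4 mm chamfer, groove 27 mm across (10.5 to 25.5 mm up), brass collar 36 mm across (to 29 mm), red grip 33 mm across (29 to 46 mm). Point: its centre, 23 mm above its underside.
- plug_home (a point): Where the plug's centre lies when fully home in the outlet coupler: aluminium, fixed on the case, mouth up, bore 40 mm, body 50 mm across; its seat is 23 mm below this point, its rim 5 mm above, so 18 mm of a plug at home stands out. Axes are the case's. An arm that is down reaches into the bore: insert with both raised.
- cam_pivots (a point): Point on the coupler's axis at arm pivot height, 5 mm below plug_home; axes are the case's. Pivot pins run along x, 26 mm to the +y and -y side. Each arm is a steel bar 14 mm wide (along x), 7 mm thick, reaching 64 mm from its pivot; raised, they lean out like a V. Hanging down, they measure 65 mm over their outer faces.
- cam_left (a joint): Cam arm on the coupler's +y side. 0: pointing outwards and 30 degrees above level; 0.52: level; 2.09: hanging straight down along the body, locked (stop at 2.12). Starts at 0 to 0.3. Stays where it is left; 0.08 N m turns it. A finger can push it down from above, then inwards on its outer face.
- cam_right (a joint): Cam arm on the coupler's -y side, as cam_left and mirrored.
- dial_axis (a point): Regulator dial: the point on its upright axis at mid-height of its bar grip, 51.5 mm above the ledge; axes are the case's. The bar grip is 40 mm long, 12 mm thick, 24 mm tall (12 mm above and below this point), on a disc 44 mm across.
- dial (a joint): Angle of the dial, rad, growing as it is turned clockwise seen from above. At 0 the white pointer end of the bar points to the case's +y; at 1.40 it points at the red test mark. Starts at 0 to 0.35, range -0.05 to 2.45. Stays where it is left; 0.04 N m turns it.
- flashlight: Aluminium flashlight lying on the ledge, 107 mm long; not part of the job.
- headlamp: Red headlamp, 75 mm wide, on the ledge; not part of the job.
- whistle: Yellow plastic whistle, 45 mm long; not part of the job.
- carabiner: Silver carabiner lying on the ledge, 99 mm long; not part of the job.
Not all that is in view belongs to the job. Leave any green look-alike of the part that bears spent0_center alone.

How it is judged:
By the outcome, as a careful person would: the job done as asked, in the order asked, and still so for the second after the job is handed in, with the robot touching nothing.
Of fresh0, fresh1, fresh2 only 2 to 3 are there at a start; the rules pass over those that are not, and their reading is None.
Of spent0, spent1, spent2 only 1 to 2 are there at a start; the rules pass over those that are not, and their reading is None.
At some moment in a run one of fresh0, fresh1, fresh2, tray may be knocked a few centimetres aside while the robot is not near it.
It also fails if it takes over 208 s, if anything falls off the work surface, if the arm or the gripper's body presses on something with over 40 N, if the wrist force passes 120 N, or if a joint passes its speed limit or range.

### The arm

A 6-joint arm with a two-finger parallel gripper is mounted at the origin on the work surface. World frame = base frame: x ahead of the robot, y to its left, z up, the work surface at z = 0. Lengths are in mm, angles in rad, forces in N, time in s.
With the tool pointing down it reaches from about 350 to 775 mm from the base axis. Payload 7.3 kg.
Tool frame: the origin (TCP) lies between the finger pads; the fingertips stand bot.tips_ahead ahead of it and the grasp point (between the pads) lies 6 mm ahead of it (bot.tips_ahead is the distance from the TCP to the fingertips, in mm); z points along the fingers, y is the line along which they close (so a half turn about z gives the same grasp; the last joint's range is limited). The gripper opens to 92 mm and grips with 3 to 60 N. Pads are 19 mm wide; open, the fingers measure 130 mm over their backs; the gripper's body (75 mm by 190 mm) begins 47 mm behind the grasp point.
Start: joints at [1.142, 0.342, 1.524, -0, 1.275, -0.146], TCP at [146.483, 504.168, 251.741] pointing down, gripper open.
Joint ranges: [-2.53, 2.53], [-0.77, 2.02], [0.04, 2.7], [-1, 4.14], [0.28, 2.66], [-3.11, 3.11]. Speed limits (rad/s): [2.57, 2.57, 3.14, 3.14, 3.14, 3.14].

### API

Orientations are given as [roll, pitch, yaw] about the fixed x, y, z axes, in that order (R = Rz(yaw) Ry(pitch) Rx(roll)).
In Python, from plant import bot gives the robot as it stands. The module is installed in compiled form; this text tells all that it offers.
- The arm moves only by the tool step_arm, never from a script. Its argument "targets" is one flat list of numbers, 7 for each row, row after row: the opening, from 0 (shut) to 1 (fully open), then the shift along the tool's x, y, z each as a share of 100 mm, from -1 to 1, then the turn, a rotation vector about the tool's x, y, z each as a share of pi/4 rad, from -1 to 1. A call has 1 to 20 rows; each row is the pose to reach, as a shift and turn from the pose commanded when the call began, along the tool's axes at that moment; what a row does not reach only later rows make up. A row lasts 1/8 s, in which the tool goes at most 62.5 mm and 10.7 degrees, less where a joint would pass 70% of its speed; a pose out of reach is approached as far as the arm can. A call with a number of a shift or a turn outside -1 to 1 is refused whole. A call with a gripper value outside its range is refused whole. The fingers move at their own pace and stop on an object; the grip force is fixed at half the most. Time passes only in rows, so rows that repeat a pose let the fingers close. It gives the time, the measured TCP pose, the force, the opening and the grip force at its end, in the units of the state.
- bot.get_obs(): the state, without advancing time (a new reading comes with each control period).
- bot.capture(name): name is "scene" or "side" or "wrist"; returns (picture, depth): 384x512x3 uint8, blue, green, red; 384x512 float32, mm along the optical axis (not along the pixel's ray), 0 where there is no reading.
- bot.camera_info(name): a dict with "fx", "fy", "cx", "cy" (pixels), "camera_from_world" (4x4, takes a point from world to camera coordinates); the wrist camera has in their place "hand_eye" (4x4, takes a point from camera to tool coordinates, whose origin is the TCP and whose axes are the flange's). Camera axes: x right, y down, z forward; pixel columns grow to the right and rows downward; lengths in mm; the calibration is good to about 2 mm. A picture is of the moment at which its call begins: read the wrist's pose just before it. camera_info takes no time and is no camera call.
- bot.close_job(): hands the job in; it is judged then, once.
The state is a dict: "time": time; "joint_positions": joint angles; "dq": joint speeds; "tau": joint torques, N m; "tool_pos": TCP position; "tcp_rot": TCP orientation; "contact_force": force on the tool from outside, world axes, zero at the start; "moment": the same for the moment, N m; "grip_width": finger opening in mm; "finger_force": force on a finger pad.
Only numpy, scipy, OpenCV 4.12 (cv2) and the standard library are available. Lean on these libraries where they do the work, as an engineer would, in place of code of your own. Each camera call takes 0.05 s, during which the arm holds its last target. There are 200 camera calls.

## Working session

There is one attempt and no reset: what is moved stays moved. The work goes in short steps, Python scripts to look and compute and a tool call to move; the robot and the scene stay as the last step left them, time stands still between calls to the robot, and variables do not carry over. Pictures are saved under pics/ and viewed, at most 14 in all, crops included, and the job is handed in when it is done.

Besides the shell and the picture viewer there is one more tool, called after "Emit:" by a JSON object that holds its "fn" and its "kwargs", one argument or row to a line. step_arm: Moves the arm, as the interface text tells. Shift numbers are shares of 100 mm and turn numbers shares of pi/4 rad, none past 1 either way. Its arguments: {"type":"object","properties":{"targets":{"type":"array"}},"required":["targets"]}

```bash
mkdir -p pics; ls; python3 - <<'E'
from plant import bot
import cv2,numpy as np
print(bot.get_obs(), bot.tips_ahead)
for n in("scene","side","wrist"):
    i=bot.camera_info(n); print(n,i)
    p,d=bot.capture(n); cv2.imwrite(f"pics/{n}0.png",p); np.save(f"pics/{n}0.npy",d)
E
```

```text
pics
{'time': 0.0, 'joint_positions': array([ 1.14197986e+00,  3.42685104e-01,  1.52503015e+00,  3.30627290e-05,
        1.27537663e+00, -1.46005695e-01]), 'dq': array([-0.00127908, -0.00164337,  0.00017838, -0.00198354, -0.00015153,
       -0.00014648]), 'tau': array([-1.92736052e-04, -4.31245422e+01, -2.44220585e+01,  7.16987858e-02,
        5.62233967e-02, -1.41836672e-04]), 'tool_pos': array([146.3219662 , 503.81357832, 251.05986804]), 'tcp_rot': array([-3.14011397e+00, -2.49399687e-04,  2.85877205e+00]), 'contact_force': array([0.369493  , 0.83408264, 0.53536374]), 'moment': array([-0.00486219,  0.02951354, -0.0229066 ]), 'finger_force': 0.0, 'grip_width': 91.97452693807904} 25.0
scene {'fx': 361.11553198526695, 'fy': 361.11553198526695, 'cx': 254.31012759082847, 'cy': 191.91907151872326, 'camera_from_world': array([[-7.96659103e-01,  6.04204512e-01,  1.64675765e-02,
         3.97747169e+02],
       [ 4.06098351e-01,  5.55232998e-01, -7.25810201e-01,
        -1.34004772e+02],
       [-4.47681140e-01, -5.71535848e-01, -6.87697878e-01,
         1.34081141e+03],
       [ 0.00000000
[... 300 characters left out ...]
-01, -5.90873242e-01, -7.76867783e-01,
         1.70250833e+02],
       [ 2.57897999e-01,  7.32845293e-01, -6.29624014e-01,
         1.17298491e+03],
       [ 0.00000000e+00,  0.00000000e+00,  0.00000000e+00,
         1.00000000e+00]])}
wrist {'fx': 278.64488999918785, 'fy': 278.64488999918785, 'cx': 260.3924590532999, 'cy': 189.43167848645632, 'hand_eye': array([[ 6.39566057e-04, -9.51004029e-01, -3.09177825e-01,
         8.32955077e+01],
       [ 9.99999747e-01,  7.04536297e-04, -9.84901209e-05,
         1.00470924e+00],
       [ 3.11491502e-04, -3.09177684e-01,  9.51004239e-01,
        -1.33902761e+02],
       [ 0.00000000e+00,  0.00000000e+00,  0.00000000e+00,
         1.00000000e+00]])}
```

View pics/scene0.png

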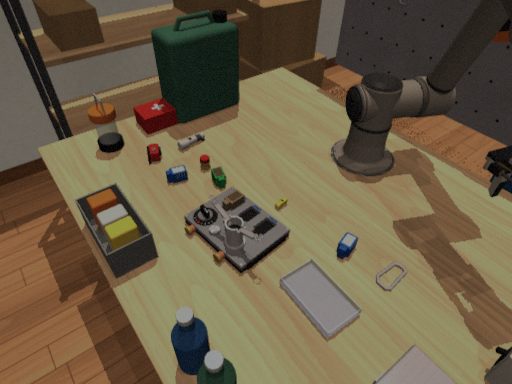

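View pics/side0.png

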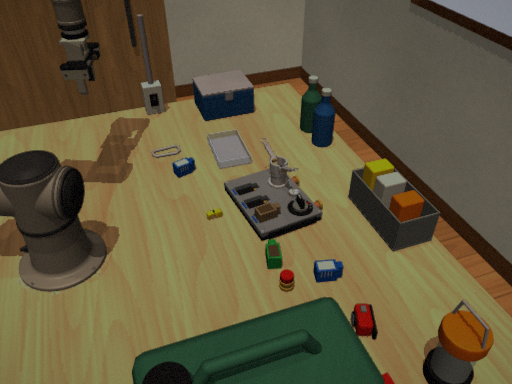

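Scene: case at about (237,228), with the brown spent cassette at (233,199). Two fresh blue ones lie at (347,245) and (177,174). The green look-alike is at (218,177), the plug at (205,161) and the tray at (320,297). Side view: the coupler at (279,175) has its arms raised, and the dial is at (301,203).

```bash
cat > h.py <<'E'
import numpy as np,cv2
from scipy.spatial.transform import Rotation as R
from plant import bot
def cam(name,obs=None):
    i=bot.camera_info(name); K=(i["fx"],i["fy"],i["cx"],i["cy"])
    if name!="wrist": T=np.linalg.inv(i["camera_from_world"])
    else:
        o=obs or bot.get_obs(); W=np.eye(4); W[:3,:3]=R.from_euler('xyz',o["tcp_rot"]).as_matrix(); W[:3,3]=o["tool_pos"]; T=W@i["hand_eye"]
    return K,T
def cloud(C,d):
    (fx,fy,cx,cy),T=C; v,u=np.indices(d.shape)
    P=np.stack([(u-cx)/fx*d,(v-cy)/fy*d,d],-1)
    P=P@T[:3,:3].T+T[:3,3]; P[d<=0]=np.nan; return P
def plane(C,uv,z):
    (fx,fy,cx,cy),T=C; uv=np.atleast_2d(uv).astype(float)
    r=np.c_[(uv[:,0]-cx)/fx,(uv[:,1]-cy)/fy,np.ones(len(uv))]@T[:3,:3].T
    return T[:3,3]+r*((z-T[2,3])/r[:,2])[:,None]
def proj(C,P):
    (fx,fy,cx,cy),T=C; p=(np.atleast_2d(P)-T[:3,3])@T[:3,:3]
    return np.c_[p[:,0]/p[:,2]*fx+cx,p[:,1]/p[:,2]*fy+cy]
def shot(name,tag):
    o=bot.get_obs(); p,d=bot.capture(name); cv2.imwrite(f"pics/{tag}.png",p); C=cam(name,o)
    np.savez(f"pics/{tag}.npz",p=p,d=d,T=C[1],K=C[0]); return p,d,C
def load(tag):
    z=np.load(f"pics/{tag}.npz"); return z["p"],z["d"],(tuple(z["K"]),z["T"])
# hue ranges
HS={'blue':((100,110,50),(125,255,255)),'red':((0,150,80),(8,255,255)),'yellow':((22,150,120),(32,255,255)),'green':((55,110,40),(85,255,255))}
def mask(p,c):
    h=cv2.cvtColor(p,cv2.COLOR_BGR2HSV); return cv2.inRange(h,*HS[c])
E
python3 - <<'E'
from h import *
for n in("scene","side"):
    p=cv2.imread(f"pics/{n}0.png"); d=np.load(f"pics/{n}0.npy"); P=cloud(cam(n),d)
    for c in HS:
        k,l,s,ct=cv2.connectedComponentsWithStats(mask(p,c))
        for j in range(1,k):
            if 25<s[j,4]<1500:
                q=np.nanmedian(P[l==j],0)
                if q[2]<80: print(n,c,ct[j].round(),s[j,4],q.round(), np.nanmax(P[l==j][:,2]).round())
    Z=P[...,2]; m=((Z>24)&(Z<36)).astype(np.uint8)
    k,l,s,ct=cv2.connectedComponentsWithStats(m)
    for j in range(1,k):
        if s[j,4]>400:
            r=cv2.minAreaRect(P[l==j][:,:2].astype(np.float32)); print(n,'deck',ct[j].round(),s[j,4],r,np.median(Z[l==j]))
    m=((Z>-20)&(Z<3)); print(np.nanmedian(Z[np.abs(Z)<15]))
E
```

```text
scene blue [174. 173.] 75 [ 627. -274.   39.] 44.0
scene blue [345. 245.] 109 [397. 271.  41.] 45.0
scene red [152. 109.] 428 [ 528. -635.   72.] 77.0
scene red [153. 149.] 85 [ 622. -431.   43.] 48.0
scene red [204. 157.] 43 [ 505. -280.   48.] 51.0
scene yellow [280. 202.] 43 [417.  23.  23.] 27.0
scene green [219. 180.] 120 [ 518. -168.   33.] 45.0
scene deck [238. 230.] 2873 ((589.7554931640625, 19.525222778320312), (215.14378356933594, 258.6961669921875), 6.42946720123291) 31.644807700404385
scene deck [322. 296.] 486 ((544.9815673828125, 325.3758239746094), (180.8376922607422, 112.0486831665039), 87.91439819335938) 28.618486730082168
1.9081503758969802
side blue [183. 165.] 83 [371. 249.  38.] 45.0
side blue [329. 272.] 323 [ 612. -299.   30.] 44.0
side red [287. 275.] 118 [ 504. -285.   47.] 51.0
side red [364. 318.] 327 [ 615. -449.   42.] 47.0
side red [387. 379.] 86 [ 573. -598.   71.] 329.0
side yellow [217. 210.] 30 [421.  21.  22.] 27.0
side green [273. 256.] 236 [ 500. -216.   36.] 45.0
side deck [436.  48.] 436 ((1730.086669921875, 964.81103515625), (1315.2928466796875, 32.69089126586914), 89.73019409179688) 30.040721179042464
side deck [273. 201.] 2728 ((593.07958984375, 16.849212646484375), (216.03855895996094, 262.7232360839844), 6.8316426277160645) 30.930272305863525
1.1811340457595634
```

Emit:
{"fn": "step_arm", "kwargs": {
  "targets": [1,-0.82,-0.55,-0.12,0,0,0,1,-0.82,-0.55,-0.12,0,0,0]
}}

```text
time: 0.4
tool_pos: [210.6, 427.0, 263.6]
tcp_rot: [-3.141, 0.0, 2.859]
contact_force: [0.4, 0.4, -0.1]
grip_width: 92.2
finger_force: 0.0
```

Emit:
{"fn": "step_arm", "kwargs": {
  "targets": [1,-0.82,-0.55,-0.12,0,0,0,1,-0.82,-0.55,-0.12,0,0,0]
}}

```text
time: 0.65
tool_pos: [274.4, 351.0, 275.9]
tcp_rot: [-3.141, 0.0, 2.858]
contact_force: [0.3, 0.5, 1.1]
grip_width: 92.1
finger_force: 0.0
```

Emit:
{"fn": "step_arm", "kwargs": {
  "targets": [1,-0.82,-0.55,-0.12,0,0,0,1,-0.82,-0.55,-0.12,0,0,0]
}}

```text
time: 0.9
tool_pos: [337.9, 275.2, 288.0]
tcp_rot: [-3.142, 0.0, 2.857]
contact_force: [-0.1, -0.2, 0.1]
grip_width: 91.9
finger_force: 0.0
```

Emit:
{"fn": "step_arm", "kwargs": {
  "targets": [1,-0.82,-0.55,-0.12,0,0,-0.507,1,-0.82,-0.55,-0.12,0,0,-0.507,1,-0.82,-0.55,-0.12,0,0,-0.507,1,-0.82,-0.55,-0.12,0,0,-0.507]
}}

```text
time: 1.4
tool_pos: [400.2, 200.9, 299.5]
tcp_rot: [3.141, -0.001, -3.028]
contact_force: [-0.0, 0.4, -0.2]
grip_width: 91.8
finger_force: 0.0
```

```bash
python3 - <<'E'
from h import *
p,d,C=shot("wrist","w1"); P=cloud(C,d)
print(bot.get_obs()["time"])
for c in HS:
    k,l,s,ct=cv2.connectedComponentsWithStats(mask(p,c))
    for j in range(1,k):
        if 60<s[j,4]<6000: print(c,ct[j].round(),s[j,4],np.nanmedian(P[l==j],0).round(1),np.nanmax(P[l==j][:,2]).round())
E
```

```text
1.45
blue [307. 151.] 332 [381.7 269.5  40.8] 43.0
blue [ 86. 205.] 77 [503.7 -57.9  32.1] 33.0
blue [129. 205.] 78 [496.1   8.3  31.6] 34.0
blue [171. 205.] 62 [487.8  73.   31.7] 34.0
yellow [139. 150.] 284 [412.3  21.7  22.4] 25.0
green [ 14. 196.] 662 [ 503.7 -168.2   30.9] 43.0
```

View pics/w1.png

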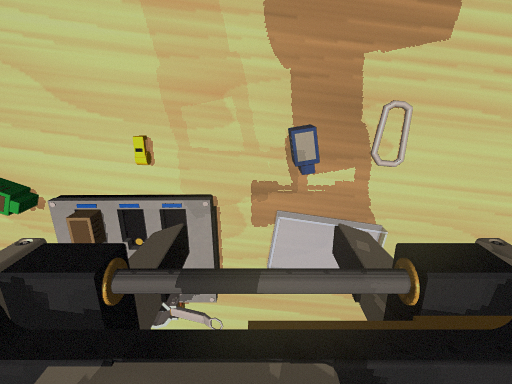

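The wrist view shows fresh A at (305,148) with its nose toward +X, the three pocket strips at (86/129/171,205), the spent cassette at (87,228) in pocket0, and the tray at (325,240). The gripper hides the rest, so I'll move over the case.

Emit:
{"fn": "step_arm", "kwargs": {
  "targets": [1,-0.64,-0.68,0,0,0,0,1,-0.64,-0.68,0,0,0,0]
}}

```text
time: 1.7
tool_pos: [472.5, 140.6, 299.6]
tcp_rot: [-3.141, 0.0, -3.027]
contact_force: [0.1, -0.5, 0.3]
grip_width: 91.9
finger_force: 0.0
```

Emit:
{"fn": "step_arm", "kwargs": {
  "targets": [1,-0.64,-0.68,0,0,0,0,1,-0.64,-0.68,0,0,0,0]
}}

```text
time: 1.95
tool_pos: [544.2, 80.0, 299.2]
tcp_rot: [-3.141, -0.0, -3.028]
contact_force: [-1.4, -0.1, 0.1]
grip_width: 91.9
finger_force: 0.0
```

Emit:
{"fn": "step_arm", "kwargs": {
  "targets": [1,-0.64,-0.68,0,0,0,0,1,-0.64,-0.68,0,0,0,0,1,-0.64,-0.68,0,0,0,0]
}}

```text
time: 2.33
tool_pos: [615.1, 20.2, 298.4]
tcp_rot: [3.141, -0.002, -3.028]
contact_force: [0.2, 0.3, 0.0]
grip_width: 92.4
finger_force: 0.0
```

```bash
python3 - <<'E'
from h import *
p,d,C=load("w1"); P=cloud(C,d)
m=(P[...,2]>34)&(np.hypot(P[...,0]-382,P[...,1]-265)<60)&(np.abs(np.indices(d.shape)[0]-150)<50)
q=P[m][:,:2].astype(np.float32); print('freshA',cv2.minAreaRect(q), cv2.boxPoints(cv2.minAreaRect(q)).round())
p,d,C=shot("wrist","w2"); P=cloud(C,d)
for c in HS:
    k,l,s,ct=cv2.connectedComponentsWithStats(mask(p,c))
    for j in range(1,k):
        if 60<s[j,4]<6000: print(c,ct[j].round(),s[j,4],np.nanmedian(P[l==j],0).round(1),np.nanmax(P[l==j][:,2]).round())
E
```

```text
freshA ((381.1767883300781, 263.5215148925781), (66.37285614013672, 36.49714660644531), 15.594060897827148) [[344. 272.]
 [354. 237.]
 [418. 255.]
 [408. 290.]]
blue [480.  11.] 426 [400.  268.1  40.8] 43.0
blue [211.  70.] 111 [503.4 -57.9  32. ] 34.0
blue [260.  70.] 110 [495.9   7.3  31.7] 35.0
blue [310.  70.] 99 [488.1  72.5  31.7] 34.0
blue [ 46. 130.] 732 [ 604.7 -281.7   40.6] 43.0
red [31. 48.] 568 [ 505.  -280.4   47. ] 50.0
yellow [278.  11.] 286 [423.3  21.9  22.2] 25.0
yellow [179. 314.] 846 [836.5 -71.  108.3] 132.0
green [118.  63.] 916 [ 511.3 -171.    40.5] 44.0
```

View pics/w2.png

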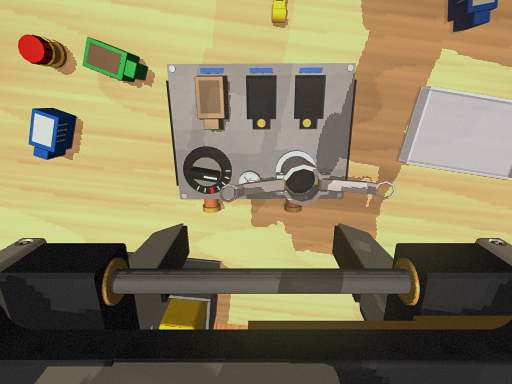

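Everything needed is in view: spent at (210,98), pockets 1 and 2 at (261,100) and (309,100), dial (207,172), coupler (300,178) with both arms raised, plug (38,50), fresh B (50,132), green look-alike (113,60) to leave alone, and tray (465,130).

```bash
python3 - <<'E'
from h import *
p,d,C=load("w2"); P=cloud(C,d); X,Y,Z=P[...,0],P[...,1],P[...,2]; v,u=np.indices(d.shape); T=v<235
r=lambda m:(lambda q:(np.round(q[0],1),np.round(q[1],1),round(q[2],2)))(cv2.minAreaRect(P[m][:,:2].astype(np.float32)))
near=lambda x,y,R:(np.hypot(X-x,Y-y)<R)&T
print('deckmed',np.nanmedian(Z[near(590,18,60)&(abs(Z-30)<4)]),'table',np.nanmedian(Z[(abs(Z)<6)&T]))
def big(m):
    k,l,s,_=cv2.connectedComponentsWithStats(m.astype(np.uint8)); return l==1+np.argmax(s[1:,4])
print('deck',r(big((abs(Z-30.5)<3)&near(590,18,180))))
print('spent',r(big((Z>48)&(Z<62)&near(525,-55,55))),np.nanmedian(Z[(Z>48)&near(525,-55,20)]))
g=cv2.cvtColor(p,cv2.COLOR_BGR2GRAY)
for uv in((260,100),(309,100)):
    m=((g<75)&(abs(u-uv[0])<22)&(abs(v-uv[1])<36)).astype(np.uint8); m=cv2.morphologyEx(m,cv2.MORPH_CLOSE,np.ones((9,9)))
    c=max(cv2.findContours(m,0,1)[0],key=cv2.contourArea)[:,0]; q=plane(C,c,30)[:,:2].astype(np.float32); print('pocket',cv2.minAreaRect(q),np.mean(g[uv[1],uv[0]]))
print('freshB',r(big((Z>34)&near(610,-285,60))), 'green',r(big((Z>34)&near(511,-171,50))))
m=big((Z>34)&near(610,-285,60)); print(np.round(cv2.boxPoints(cv2.minAreaRect(P[m][:,:2].astype(np.float32)))))
print('plug top',r(big((Z>42)&near(505,-280,40))),np.nanmax(Z[near(505,-280,20)]))
m=near(635,70,90)&(Z>45); h,e=np.histogram(Z[m],np.arange(45,180,5)); print(dict(zip(e.astype(int),h)))
print('dial',[(a,r(big((Z>a)&(Z<75)&near(645,-60,45)))) for a in(38,54)],np.nanmax(Z[near(650,-65,18)]))
print('tray',r(big((Z>20)&(Z<36)&near(560,325,160))))
# spent colour check
print(p[98,210],p[60,110])
pi=p[145:205,170:350]; cv2.imwrite("pics/c1.png",cv2.resize(pi,None,fx=4.4,fy=4.4,interpolation=cv2.INTER_CUBIC)[:600,:800])
E
```

```text
deckmed 30.960157057849813 table 1.0494018727100638
deck (array([593.1,  18.9]), array([212.5, 251. ]), 6.86)
spent (array([544.9, -53.1]), array([65.5, 36.9]), 6.58) 57.1343851152761
pocket ((537.0319213867188, 12.286709785461426), (68.92160034179688, 39.33488082885742), 7.444134712219238) 56.0
pocket ((528.927490234375, 78.11075592041016), (69.82575225830078, 40.20616912841797), 6.843701362609863) 51.0
freshB (array([ 614.9, -283.5]), array([37.8, 66.4]), 78.18) green (array([ 508.3, -186.5]), array([67.1, 36.7]), 75.3)
[[ 579. -295.]
 [ 644. -309.]
 [ 651. -272.]
 [ 586. -258.]]
plug top (array([ 505.7, -280.3]), array([32.2, 33. ]), 8.59) 49.84222911546232
{np.int64(45): np.int64(21), np.int64(50): np.int64(18), np.int64(55): np.int64(10), np.int64(60): np.int64(0), np.int64(65): np.int64(2), np.int64(70): np.int64(25), np.int64(75): np.int64(35), np.int64(80): np.int64(627), np.int64(85): np.int64(65), np.int64(90): np.int64(82), np.int64(95): np.int64(97), np.int64(100): np.int64(196), np.int64(105): np.int64(793), np.int64(110): np.int64(306), np.int64(115): np.int64(297), np.int64(120): np.int64(211), np.int64(125): np.int64(137), np.int64(130): np.int64(83), np.int64(135): np.int64(48), np.int64(140): np.int64(4), np.int64(145): np.int64(0), np.int64(150): np.int64(0), np.int64(155): np.int64(0), np.int64(160): np.int64(0), np.int64(165): np.int64(0), np.int64(170): np.int64(0)}
dial [(38, (array([640.3, -54.6]), array([42.7, 40.5]), 11.59)), (54, (array([640.8, -55.3]), array([39.3, 12. ]), 86.55))] 66.2894377580264
tray (array([547.1, 321.4]), array([171.2, 110.1]), 87.63)
[ 91 122 151] [ 65  95 123]
```

View pics/c1.png

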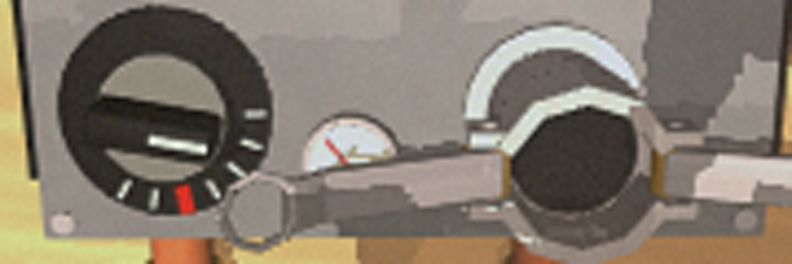

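The crop shows the coupler open, the dial pointer at roughly +y (white stripe on the right) and the red mark at the bottom of the dial. Case frame: yaw about 0.12, origin about (581.5,17.9). I'll plan the spent-cassette pick with a small planner.

```bash
cat > plan.py <<'E'
import sys,math
from h import *
# args: x,y,z,phi waypoints (tool yaw = pi+phi); prints shift/turn shares per call (split in n calls if >100 mm)
o=bot.get_obs(); pos=o["tool_pos"].copy(); f=(o["tcp_rot"][2])%(2*math.pi)-math.pi
print("now",o["time"],pos.round(1),round(f,3))
for a in sys.argv[1:]:
    *t,g=map(float,a.split(",")); t=np.array(t)
    A=np.array([[-math.cos(f),-math.sin(f),0],[-math.sin(f),math.cos(f),0],[0,0,-1]])
    s=A@(t-pos)/100; r=-(g-f)/(math.pi/4)
    n=max(1,math.ceil(max(abs(s).max()-1e-6,0)))
    print(a,"| calls",n,"each",(s/n).round(3),"turn(last call)",round(r,3)); pos=t;f=g
E
python3 plan.py 544.7,-53.4,110,0.12 544.7,-53.4,59,0.12 544.7,-53.4,120,0.12 560,275,130,0.03 560,275,50,0.03
```

```text
now 2.375 [614.2  21.2 298.7] 0.114
544.7,-53.4,110,0.12 | calls 2 each [ 0.388 -0.331  0.944] turn(last call) -0.007
544.7,-53.4,59,0.12 | calls 1 each [0.   0.   0.51] turn(last call) -0.0
544.7,-53.4,120,0.12 | calls 1 each [ 0.    0.   -0.61] turn(last call) -0.0
560,275,130,0.03 | calls 4 each [-0.136  0.811 -0.025] turn(last call) 0.115
560,275,50,0.03 | calls 1 each [0.  0.  0.8] turn(last call) -0.0
```

Emit:
{"fn": "step_arm", "kwargs": {
  "targets": [0.56,0.388,-0.331,0.94,0,0,0,0.56,0.388,-0.331,0.94,0,0,0]
}}

```text
time: 2.62
tool_pos: [577.4, -15.1, 204.3]
tcp_rot: [3.141, -0.001, -3.025]
contact_force: [1.0, 0.7, -0.3]
grip_width: 76.7
finger_force: 0.0
```

Emit:
{"fn": "step_arm", "kwargs": {
  "targets": [0.56,0.388,-0.331,0.95,0,0,-0.007,0.56,0.388,-0.331,0.95,0,0,-0.007,0.56,0.388,-0.331,0.95,0,0,-0.007]
}}

```text
time: 3.0
tool_pos: [541.9, -52.7, 108.9]
tcp_rot: [3.139, -0.006, -3.021]
contact_force: [0.0, 0.7, 1.0]
grip_width: 52.1
finger_force: 0.0
```

Emit:
{"fn": "step_arm", "kwargs": {
  "targets": [0.56,0,0,0.2,0,0,0,0.56,0,0,0.4,0,0,0,0.56,0,0,0.5,0,0,0,0.56,0,0,0.5,0,0,0]
}}

```text
time: 3.5
tool_pos: [545.5, -53.0, 61.6]
tcp_rot: [-3.141, 0.001, -3.02]
contact_force: [-0.3, 0.4, -0.2]
grip_width: 51.5
finger_force: 0.0
```

Emit:
{"fn": "step_arm", "kwargs": {
  "targets": [0.3,0,0,0,0,0,0,0.3,0,0,0,0,0,0,0.3,0,0,0,0,0,0,0.3,0,0,0,0,0,0]
}}

```text
time: 4.0
tool_pos: [545.4, -53.8, 61.6]
tcp_rot: [-3.141, 0.002, -3.021]
contact_force: [-1.4, 2.3, 6.2]
grip_width: 36.2
finger_force: 30.0
```

Emit:
{"fn": "step_arm", "kwargs": {
  "targets": [0.3,0,0,-0.3,0,0,0,0.3,0,0,-0.6,0,0,0,0.3,0,0,-0.95,0,0,0,0.3,0,0,-0.95,0,0,0]
}}

```text
time: 4.5
tool_pos: [546.1, -54.3, 158.1]
tcp_rot: [-3.14, 0.005, -3.021]
contact_force: [0.5, -1.0, -0.5]
grip_width: 35.7
finger_force: 30.0
```

```bash
python3 plan.py 546,323,156,-0.04 546,323,51,-0.04
```

```text
now 4.5 [546.1 -54.3 158.1] 0.121
546,323,156,-0.04 | calls 4 each [-0.113  0.936  0.005] turn(last call) 0.205
546,323,51,-0.04 | calls 2 each [0.    0.    0.525] turn(last call) -0.0
```

Emit:
{"fn": "step_arm", "kwargs": {
  "targets": [0.3,-0.113,0.936,0,0,0,0,0.3,-0.113,0.936,0,0,0,0]
}}

```text
time: 4.75
tool_pos: [543.7, 42.2, 154.3]
tcp_rot: [3.141, -0.003, -3.021]
contact_force: [0.2, 0.5, -1.1]
grip_width: 35.6
finger_force: 30.0
```

Emit:
{"fn": "step_arm", "kwargs": {
  "targets": [0.3,-0.113,0.936,0,0,0,0,0.3,-0.113,0.936,0,0,0,0]
}}

```text
time: 5.0
tool_pos: [543.5, 137.1, 154.1]
tcp_rot: [3.141, -0.003, -3.019]
contact_force: [-0.2, 0.1, -1.4]
grip_width: 35.5
finger_force: 30.0
```

Emit:
{"fn": "step_arm", "kwargs": {
  "targets": [0.3,-0.113,0.936,0,0,0,0,0.3,-0.113,0.936,0,0,0,0]
}}

```text
time: 5.25
tool_pos: [543.5, 231.4, 154.0]
tcp_rot: [3.142, -0.002, -3.019]
contact_force: [-0.3, -0.9, -0.9]
grip_width: 35.6
finger_force: 30.0
```

Emit:
{"fn": "step_arm", "kwargs": {
  "targets": [0.3,-0.113,0.936,0,0,0,0.205,0.3,-0.113,0.936,0,0,0,0.205,0.3,-0.113,0.936,0,0,0,0.205]
}}

```text
time: 5.62
tool_pos: [543.3, 325.2, 153.6]
tcp_rot: [-3.141, -0.002, 3.105]
contact_force: [-0.3, 0.7, -1.1]
grip_width: 35.6
finger_force: 30.0
```

Emit:
{"fn": "step_arm", "kwargs": {
  "targets": [0.3,0,0,0.4,0,0,0,0.3,0,0,0.7,0,0,0,0.3,0,0,0.9,0,0,0,0.3,0,0,0.9,0,0,0]
}}

```text
time: 6.12
tool_pos: [543.2, 321.4, 63.1]
tcp_rot: [-3.139, -0.005, 3.101]
contact_force: [-0.4, 0.1, -0.5]
grip_width: 35.5
finger_force: 30.0
```

Emit:
{"fn": "step_arm", "kwargs": {
  "targets": [0.3,0,0,0.08,0,0,0,0.3,0,0,0.12,0,0,0,0.3,0,0,0.12,0,0,0,0.62,0,0,0.12,0,0,0,0.62,0,0,0.12,0,0,0,0.62,0,0,0.12,0,0,0]
}}

```text
time: 6.88
tool_pos: [544.7, 323.4, 54.0]
tcp_rot: [3.141, 0.001, 3.102]
contact_force: [1.0, -0.3, 0.3]
grip_width: 56.0
finger_force: 0.0
```

Emit:
{"fn": "step_arm", "kwargs": {
  "targets": [0.62,0,0,-0.3,0,0,0,0.62,0,0,-0.7,0,0,0,0.62,0,0,-1,0,0,0,0.62,0,0,-1,0,0,0]
}}

```text
time: 7.38
tool_pos: [545.9, 323.9, 156.6]
tcp_rot: [3.139, 0.005, 3.102]
contact_force: [-0.5, 0.5, -0.3]
grip_width: 57.1
finger_force: 0.0
```

Emit:
{"fn": "step_arm", "kwargs": {
  "targets": [0.7,0.2,-0.2,-1,0,0,0,0.7,0.2,-0.2,-1,0,0,0]
}}

```text
time: 7.62
tool_pos: [523.3, 303.8, 254.3]
tcp_rot: [-3.141, -0.001, 3.102]
contact_force: [-0.3, 0.5, 0.6]
grip_width: 64.1
finger_force: 0.0
```

Emit:
{"fn": "step_arm", "kwargs": {
  "targets": [0.7,0.2,-0.2,-0.5,0,0,-0.205,0.7,0.2,-0.2,-0.5,0,0,-0.205,0.7,0.2,-0.2,-0.5,0,0,-0.205,0.7,0.2,-0.2,-0.5,0,0,-0.205]
}}

```text
time: 8.12
tool_pos: [502.7, 284.9, 301.5]
tcp_rot: [-3.141, -0.004, -3.021]
contact_force: [0.2, 0.3, 0.1]
grip_width: 64.1
finger_force: 0.0
```

```bash
cat > cass.py <<'E'
from h import *
def big(m):
    k,l,s,_=cv2.connectedComponentsWithStats(m.astype(np.uint8)); return l==1+np.argmax(s[1:,4])
def top(P,x,y,z0,z1,R=60,vmax=235):
    X,Y,Z=np.moveaxis(P,-1,0); v=np.indices(X.shape)[0]
    m=big((Z>z0)&(Z<z1)&(np.hypot(X-x,Y-y)<R)&(v<vmax)); q=P[m][:,:2].astype(np.float32)
    r=cv2.minAreaRect(q); a=r[2]-(90 if r[1][0]<r[1][1] else 0); return np.round(r[0],1),np.round(r[1],1),round(np.radians(a),3),np.nanmedian(P[m][:,2]).round(1),int(m.sum())
E
python3 - <<'E'
from cass import *
p,d,C=shot("wrist","w3"); P=cloud(C,d); o=bot.get_obs(); print(o["time"],o["tool_pos"],o["tcp_rot"])
print('spent',top(P,543,322,38,55)); print('freshA',top(P,381,263,34,50))
print('tray',top(P,545,322,20,36,150))
E
```

```text
8.175 [502.74242736 284.931751   301.67413344] [-3.14076067 -0.00334847 -3.02102463]
spent (array([544.3, 324.3]), array([36.4, 66.1]), np.float64(-0.041), np.float64(45.0), 966)
freshA (array([381. , 263.6]), array([66.1, 36.3]), np.float64(0.273), np.float64(41.1), 1377)
tray (array([547.2, 326.9]), array([180. , 110.4]), np.float64(1.529), np.float64(28.1), 1258)
```

View pics/w3.png

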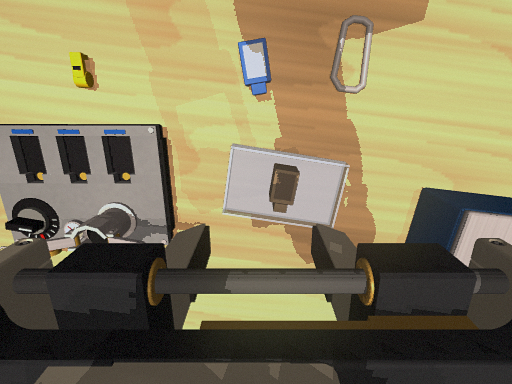

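The spent cassette lies flat in the tray (view pixel (285,185)), and the camera and arm agree within 1 mm. Next is fresh A at (255,65).

```bash
python3 plan.py 381,263,120,0.273 381,263,44.5,0.273 381,263,130,0.273 528.9,78,130,0.12 528.9,78,84,0.12
```

```text
now 8.175 [502.7 284.9 301.7] 0.121
381,263,120,0.273 | calls 2 each [ 0.617 -0.036  0.908] turn(last call) -0.194
381,263,44.5,0.273 | calls 1 each [0.    0.    0.755] turn(last call) -0.0
381,263,130,0.273 | calls 1 each [ 0.     0.    -0.855] turn(last call) -0.0
528.9,78,130,0.12 | calls 3 each [-0.308 -0.727  0.   ] turn(last call) 0.195
528.9,78,84,0.12 | calls 1 each [0.   0.   0.46] turn(last call) -0.0
```

Emit:
{"fn": "step_arm", "kwargs": {
  "targets": [0.62,0.617,-0.036,0.9,0,0,0,0.62,0.617,-0.036,0.9,0,0,0,0.62,0.617,-0.036,0.9,0,0,0]
}}

```text
time: 8.55
tool_pos: [438.6, 272.9, 209.9]
tcp_rot: [-3.139, -0.01, -3.02]
contact_force: [0.8, 0.3, 0.0]
grip_width: 57.2
finger_force: 0.0
```

Emit:
{"fn": "step_arm", "kwargs": {
  "targets": [0.62,0.617,-0.036,0.9,0,0,-0.194,0.62,0.617,-0.036,0.9,0,0,-0.194,0.62,0.617,-0.036,0.9,0,0,-0.194,0.62,0.617,-0.036,0.9,0,0,-0.194]
}}

```text
time: 9.05
tool_pos: [384.2, 264.0, 125.4]
tcp_rot: [3.141, 0.004, -2.869]
contact_force: [0.3, -0.7, 0.5]
grip_width: 57.0
finger_force: 0.0
```

```bash
python3 plan.py 381,263,44.5,0.273
```

```text
now 9.05 [384.2 264.  125.4] 0.273
381,263,44.5,0.273 | calls 1 each [ 0.033 -0.001  0.809] turn(last call) 0.0
```

Emit:
{"fn": "step_arm", "kwargs": {
  "targets": [0.62,0,0,0.4,0,0,0,0.62,0,0,0.7,0,0,0,0.62,0,0,0.76,0,0,0,0.62,0,0,0.76,0,0,0,0.62,0,0,0.76,0,0,0]
}}

```text
time: 9.68
tool_pos: [382.7, 263.4, 49.1]
tcp_rot: [3.141, 0.003, -2.868]
contact_force: [0.5, -0.6, 0.1]
grip_width: 57.0
finger_force: 0.0
```

Slightly off: x is 1.7 mm high and z 4.5 mm high. I'll correct, close and lift.

Emit:
{"fn": "step_arm", "kwargs": {
  "targets": [0.62,0.017,0,0.045,0,0,0,0.62,0.017,0,0.045,0,0,0,0.3,0.017,0,0.045,0,0,0,0.3,0.017,0,0.045,0,0,0,0.3,0.017,0,0.045,0,0,0,0.3,0.017,0,0.045,0,0,0,0.3,0.017,0,0.045,0,0,0]
}}

```text
time: 10.55
tool_pos: [379.7, 262.5, 43.3]
tcp_rot: [3.141, 0.0, -2.868]
contact_force: [0.0, -0.4, 0.3]
grip_width: 35.9
finger_force: 30.0
```

Emit:
{"fn": "step_arm", "kwargs": {
  "targets": [0.3,0,0,-0.3,0,0,0,0.3,0,0,-0.7,0,0,0,0.3,0,0,-0.95,0,0,0,0.3,0,0,-0.95,0,0,0]
}}

```text
time: 11.05
tool_pos: [380.5, 262.8, 139.6]
tcp_rot: [3.141, 0.004, -2.868]
contact_force: [-0.1, -0.7, -0.7]
grip_width: 35.8
finger_force: 30.0
```

```bash
python3 plan.py 528.9,78,130,0.12 528.9,78,84,0.12
```

```text
now 11.05 [380.5 262.8 139.6] 0.273
528.9,78,130,0.12 | calls 3 each [-0.31  -0.727  0.032] turn(last call) 0.195
528.9,78,84,0.12 | calls 1 each [0.   0.   0.46] turn(last call) -0.0
```

Emit:
{"fn": "step_arm", "kwargs": {
  "targets": [0.3,-0.305,-0.727,0.03,0,0,0,0.3,-0.305,-0.727,0.03,0,0,0]
}}

```text
time: 11.3
tool_pos: [429.5, 198.7, 133.9]
tcp_rot: [-3.141, -0.002, -2.87]
contact_force: [-0.4, -0.4, -1.8]
grip_width: 36.0
finger_force: 30.0
```

Emit:
{"fn": "step_arm", "kwargs": {
  "targets": [0.3,-0.305,-0.727,0.03,0,0,0,0.3,-0.305,-0.727,0.03,0,0,0]
}}

```text
time: 11.55
tool_pos: [478.7, 136.8, 130.9]
tcp_rot: [3.141, -0.001, -2.871]
contact_force: [-0.4, 1.0, -1.4]
grip_width: 35.5
finger_force: 30.0
```

Emit:
{"fn": "step_arm", "kwargs": {
  "targets": [0.3,-0.305,-0.727,0.03,0,0,0.195,0.3,-0.305,-0.727,0.03,0,0,0.195,0.3,-0.305,-0.727,0.03,0,0,0.195,0.3,-0.305,-0.727,0.03,0,0,0.195,0.3,-0.305,-0.727,0.03,0,0,0.195]
}}

```text
time: 12.18
tool_pos: [525.8, 78.4, 129.2]
tcp_rot: [3.141, -0.001, -3.02]
contact_force: [-0.2, 0.2, -0.4]
grip_width: 35.6
finger_force: 30.0
```

Emit:
{"fn": "step_arm", "kwargs": {
  "targets": [0.3,0,0,0.2,0,0,0,0.3,0,0,0.4,0,0,0,0.3,0,0,0.46,0,0,0,0.3,0,0,0.46,0,0,0,0.3,0,0,0.46,0,0,0,0.3,0,0,0.46,0,0,0]
}}

```text
time: 12.92
tool_pos: [527.1, 77.2, 83.9]
tcp_rot: [-3.142, 0.001, -3.021]
contact_force: [-0.5, 0.4, -0.8]
grip_width: 35.9
finger_force: 30.0
```

```bash
python3 plan.py 527.4,77.8,80,0.1195
```

```text
now 12.925 [527.1  77.2  83.9] 0.12
527.4,77.8,80,0.1195 | calls 1 each [-0.004  0.006  0.039] turn(last call) 0.001
```

Emit:
{"fn": "step_arm", "kwargs": {
  "targets": [0.3,-0.004,0.006,0.06,0,0,0,0.3,-0.004,0.006,0.1,0,0,0,0.3,-0.004,0.006,0.13,0,0,0,0.3,-0.004,0.006,0.16,0,0,0,0.3,-0.004,0.006,0.18,0,0,0,0.3,-0.004,0.006,0.18,0,0,0]
}}

```text
time: 13.68
tool_pos: [526.9, 77.8, 65.1]
tcp_rot: [3.141, -0.0, -3.021]
contact_force: [-1.0, 0.4, -1.2]
grip_width: 35.5
finger_force: 30.0
```

It is inside the pocket with no resistance. Lower it fully, release and retract.

Emit:
{"fn": "step_arm", "kwargs": {
  "targets": [0.3,0,0,0.03,0,0,0,0.3,0,0,0.055,0,0,0,0.3,0,0,0.055,0,0,0,0.52,0,0,0.055,0,0,0,0.52,0,0,0.055,0,0,0,0.52,0,0,0.055,0,0,0]
}}

```text
time: 14.42
tool_pos: [527.1, 77.8, 59.9]
tcp_rot: [3.142, 0.0, -3.021]
contact_force: [-0.0, -0.1, -0.6]
grip_width: 47.8
finger_force: 0.0
```

Emit:
{"fn": "step_arm", "kwargs": {
  "targets": [0.52,0,0,-0.3,0,0,0,0.52,0,0,-0.7,0,0,0,0.52,0,0,-1,0,0,0,0.52,0,0,-1,0,0,0]
}}

```text
time: 14.92
tool_pos: [528.3, 77.8, 162.1]
tcp_rot: [-3.141, 0.005, -3.021]
contact_force: [0.1, 0.3, 0.2]
grip_width: 47.9
finger_force: 0.0
```

```bash
python3 plan.py 620,-180,300,0.1195
```

```text
now 14.925 [528.3  77.8 162.1] 0.12
620,-180,300,0.1195 | calls 3 each [-0.2  -0.89 -0.46] turn(last call) 0.001
```

Emit:
{"fn": "step_arm", "kwargs": {
  "targets": [0.7,-0.2,-0.89,-0.46,0,0,0,0.7,-0.2,-0.89,-0.46,0,0,0]
}}

```text
time: 15.18
tool_pos: [557.8, -9.6, 205.6]
tcp_rot: [-3.141, -0.0, -3.021]
contact_force: [0.2, 0.3, -0.1]
grip_width: 62.0
finger_force: 0.0
```

Emit:
{"fn": "step_arm", "kwargs": {
  "targets": [0.7,-0.2,-0.89,-0.46,0,0,0,0.7,-0.2,-0.89,-0.46,0,0,0]
}}

```text
time: 15.42
tool_pos: [588.4, -96.4, 251.6]
tcp_rot: [-3.142, -0.0, -3.023]
contact_force: [0.7, 1.1, -0.1]
grip_width: 64.4
finger_force: 0.0
```

Emit:
{"fn": "step_arm", "kwargs": {
  "targets": [0.7,-0.2,-0.89,-0.46,0,0,0,0.7,-0.2,-0.89,-0.46,0,0,0,0.7,-0.2,-0.89,-0.46,0,0,0,0.7,-0.2,-0.89,-0.46,0,0,0]
}}

```text
time: 15.92
tool_pos: [618.0, -179.4, 295.9]
tcp_rot: [3.14, -0.003, -3.021]
contact_force: [0.3, 0.3, -0.0]
grip_width: 64.1
finger_force: 0.0
```

```bash
python3 - <<'E'
from cass import *
p,d,C=shot("wrist","w4"); P=cloud(C,d); o=bot.get_obs(); print(o["time"],o["tool_pos"],o["tcp_rot"])
for n,a in dict(A=(528.9,78,48,64),B=(615,-283,34,50),green=(508,-187,34,50)).items(): print(n,top(P,*a))
print('plug',top(P,505,-280,42,56,30))
p2,d2,C2=shot("scene","s4")
E
python3 plan.py 615,-283.5,120,-0.2
```

```text
15.975 [ 617.99130048 -178.96269483  296.13341303] [ 3.13967264e+00 -2.38820539e-03 -3.02069164e+00]
A (array([529.7,  74.8]), array([65.5, 37.3]), np.float64(0.13), np.float64(56.8), 1507)
B (array([ 614.6, -284.4]), array([36.5, 66.1]), np.float64(-0.233), np.float64(41.1), 1128)
green (array([ 507.9, -186.7]), array([66. , 36.5]), np.float64(1.322), np.float64(41.1), 1368)
plug (array([ 505.4, -281. ]), array([31.9, 33.6]), np.float64(-0.141), np.float64(46.8), 582)
now 16.025 [ 618.1 -178.8  296.5] 0.121
615,-283.5,120,-0.2 | calls 2 each [ 0.079 -0.518  0.882] turn(last call) 0.409
```

View pics/w4.png

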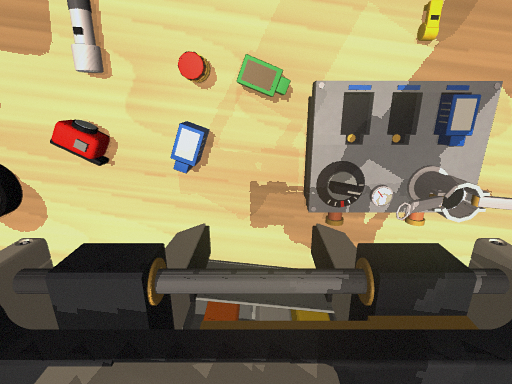

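Fresh A is flat in pocket 2 (pixel (462,115), top at 56.8 mm, matching the seated height). Fresh B is at (188,145) with its nose toward +X; green at (262,75) stays put.

Emit:
{"fn": "step_arm", "kwargs": {
  "targets": [0.66,0.08,-0.525,0.88,0,0,0,0.66,0.08,-0.525,0.88,0,0,0]
}}

```text
time: 16.27
tool_pos: [616.0, -232.3, 207.2]
tcp_rot: [3.14, -0.002, -3.02]
contact_force: [-0.0, 0.7, -0.2]
grip_width: 60.6
finger_force: 0.0
```

Emit:
{"fn": "step_arm", "kwargs": {
  "targets": [0.66,0.08,-0.525,0.85,0,0,0.43,0.66,0.08,-0.525,0.85,0,0,0.43,0.66,0.08,-0.525,0.85,0,0,0.43,0.66,0.08,-0.525,0.85,0,0,0.43,0.66,0.08,-0.525,0.85,0,0,0.43,0.66,0.08,-0.525,0.85,0,0,0.43]
}}

```text
time: 17.02
tool_pos: [616.0, -285.7, 126.4]
tcp_rot: [-3.141, 0.002, 2.926]
contact_force: [-0.2, 0.4, -0.6]
grip_width: 60.8
finger_force: 0.0
```

Emit:
{"fn": "step_arm", "kwargs": {
  "targets": [0.66,0,0,0.3,0,0,0,0.66,0,0,0.5,0,0,0,0.66,0,0,0.6,0,0,0,0.66,0,0,0.6,0,0,0,0.66,0,0,0.6,0,0,0]
}}

```text
time: 17.65
tool_pos: [615.9, -286.6, 65.9]
tcp_rot: [-3.141, 0.002, 2.924]
contact_force: [0.8, 0.1, -0.3]
grip_width: 60.5
finger_force: 0.0
```

```bash
python3 plan.py 614.6,-284,44,-0.22
```

```text
now 17.65 [ 615.9 -286.6   65.9] -0.217
614.6,-284,44,-0.22 | calls 1 each [0.018 0.022 0.219] turn(last call) 0.003
```

Emit:
{"fn": "step_arm", "kwargs": {
  "targets": [0.66,0.018,0.022,0.1,0,0,0,0.66,0.018,0.022,0.22,0,0,0,0.66,0.018,0.022,0.22,0,0,0,0.3,0.018,0.022,0.22,0,0,0,0.3,0.018,0.022,0.22,0,0,0,0.3,0.018,0.022,0.22,0,0,0,0.3,0.018,0.022,0.22,0,0,0,0.3,0.018,0.022,0.22,0,0,0]
}}

```text
time: 18.65
tool_pos: [614.2, -283.9, 43.0]
tcp_rot: [-3.141, 0.001, 2.924]
contact_force: [0.2, -0.3, 1.5]
grip_width: 36.0
finger_force: 30.0
```

Emit:
{"fn": "step_arm", "kwargs": {
  "targets": [0.3,0,0,-0.3,0,0,0,0.3,0,0,-0.7,0,0,0,0.3,0,0,-0.95,0,0,0,0.3,0,0,-0.95,0,0,0]
}}

```text
time: 19.15
tool_pos: [614.8, -284.2, 139.7]
tcp_rot: [-3.14, 0.004, 2.924]
contact_force: [0.3, 0.0, -1.1]
grip_width: 35.8
finger_force: 30.0
```

```bash
python3 plan.py 544.7,-53,130,0.1195 544.7,-53,84,0.12
```

```text
now 19.15 [ 614.8 -284.2  139.7] -0.218
544.7,-53,130,0.1195 | calls 3 each [0.395 0.702 0.032] turn(last call) -0.429
544.7,-53,84,0.12 | calls 1 each [0.   0.   0.46] turn(last call) -0.001
```

Emit:
{"fn": "step_arm", "kwargs": {
  "targets": [0.3,0.396,0.702,0.02,0,0,0,0.3,0.396,0.702,0.02,0,0,0]
}}

```text
time: 19.4
tool_pos: [588.3, -203.2, 133.4]
tcp_rot: [3.139, -0.005, 2.926]
contact_force: [-0.6, 1.2, -1.6]
grip_width: 35.8
finger_force: 30.0
```

Emit:
{"fn": "step_arm", "kwargs": {
  "targets": [0.3,0.396,0.702,0.02,0,0,0,0.3,0.396,0.702,0.02,0,0,0]
}}

```text
time: 19.65
tool_pos: [565.3, -126.6, 132.3]
tcp_rot: [3.141, -0.004, 2.926]
contact_force: [0.3, -0.0, -0.8]
grip_width: 36.0
finger_force: 30.0
```

Emit:
{"fn": "step_arm", "kwargs": {
  "targets": [0.3,0.396,0.702,0.02,0,0,-0.43,0.3,0.396,0.702,0.02,0,0,-0.43,0.3,0.396,0.702,0.02,0,0,-0.43,0.3,0.396,0.702,0.02,0,0,-0.43,0.3,0.396,0.702,0.02,0,0,-0.43,0.3,0.396,0.702,0.02,0,0,-0.43]
}}

```text
time: 20.4
tool_pos: [543.6, -53.3, 131.6]
tcp_rot: [3.142, 0.0, -3.024]
contact_force: [0.3, 0.1, -1.6]
grip_width: 35.8
finger_force: 30.0
```

Emit:
{"fn": "step_arm", "kwargs": {
  "targets": [0.3,0,0,0.2,0,0,0,0.3,0,0,0.4,0,0,0,0.3,0,0,0.48,0,0,0,0.3,0,0,0.48,0,0,0,0.3,0,0,0.48,0,0,0,0.3,0,0,0.48,0,0,0]
}}

```text
time: 21.15
tool_pos: [543.9, -52.6, 84.4]
tcp_rot: [-3.141, 0.001, -3.022]
contact_force: [-0.3, -0.1, -0.5]
grip_width: 35.9
finger_force: 30.0
```

```bash
python3 plan.py 544.4,-53,65,0.1195
```

```text
now 21.15 [543.9 -52.6  84.4] 0.12
544.4,-53,65,0.1195 | calls 1 each [-0.005 -0.005  0.194] turn(last call) 0.001
```

Emit:
{"fn": "step_arm", "kwargs": {
  "targets": [0.3,-0.005,-0.005,0.06,0,0,0,0.3,-0.005,-0.005,0.1,0,0,0,0.3,-0.005,-0.005,0.13,0,0,0,0.3,-0.005,-0.005,0.16,0,0,0,0.3,-0.005,-0.005,0.19,0,0,0,0.3,-0.005,-0.005,0.19,0,0,0]
}}

```text
time: 21.9
tool_pos: [543.8, -52.9, 64.4]
tcp_rot: [3.141, -0.0, -3.021]
contact_force: [0.2, 0.3, -0.6]
grip_width: 35.6
finger_force: 30.0
```

Emit:
{"fn": "step_arm", "kwargs": {
  "targets": [0.3,0,0,0.03,0,0,0,0.3,0,0,0.05,0,0,0,0.3,0,0,0.05,0,0,0,0.52,0,0,0.05,0,0,0,0.52,0,0,0.05,0,0,0,0.52,0,0,0.05,0,0,0]
}}

```text
time: 22.65
tool_pos: [544.1, -52.9, 59.8]
tcp_rot: [-3.142, 0.0, -3.021]
contact_force: [-0.3, -0.6, 0.1]
grip_width: 47.8
finger_force: 0.0
```

Emit:
{"fn": "step_arm", "kwargs": {
  "targets": [0.52,0,0,-0.3,0,0,0,0.52,0,0,-0.7,0,0,0,0.52,0,0,-1,0,0,0,0.52,0,0,-1,0,0,0]
}}

```text
time: 23.15
tool_pos: [545.3, -53.2, 162.2]
tcp_rot: [-3.14, 0.005, -3.021]
contact_force: [0.3, 0.1, -0.8]
grip_width: 47.6
finger_force: 0.0
```

```bash
python3 - <<'E'
from cass import *
from scipy.optimize import least_squares
for t,vm in(("w2",235),("w4",235)):
    p,d,C=load(t); P=cloud(C,d); X,Y,Z=np.moveaxis(P,-1,0); v=np.indices(X.shape)[0]
    n=(v<vm)&(np.hypot(X-625,Y-73.5)<32)
    for a,b in((78,88),(88,100),(104,108),(107,111),(108,113)):
        m=n&(Z>a)&(Z<b)
        if m.sum()>30: print(t,a,b,m.sum(),np.nanmedian(P[m],0).round(1),cv2.minAreaRect(P[m][:,:2].astype(np.float32)))
    m=n&(abs(Z-109.5)<2.5)&(np.abs((Y-73.5)*1)<19)
    q=P[m]; rr=np.hypot(q[:,0]-625,q[:,1]-73.5)
    f=least_squares(lambda c:np.hypot(q[:,0]-c[0],q[:,1]-c[1])-22.5,[625,73.5],loss='soft_l1'); print(t,'rim c',f.x,len(q),np.histogram(q[:,2],6))
E
python3 plan.py 507,-281,170,-1.45 507,-281,100,-1.45
```

```text
w2 78 88 684 [628.3  75.7  81.6] ((622.9400634765625, 73.79876708984375), (45.823734283447266, 42.03410720825195), 22.39676284790039)
w2 88 100 195 [631.5  74.3  94.6] ((620.60107421875, 76.54002380371094), (46.77068328857422, 52.10880661010742), 33.01055908203125)
w2 104 108 348 [624.3  77.3 106.5] ((624.5214233398438, 73.74845886230469), (63.4593505859375, 49.148048400878906), 68.9704360961914)
w2 107 111 489 [624.   72.6 108.8] ((625.149169921875, 73.92298126220703), (50.603851318359375, 62.907676696777344), 25.239395141601562)
w2 108 113 368 [624.7  73.  109. ] ((624.4933471679688, 73.9572525024414), (51.577850341796875, 53.62092590332031), 50.463172912597656)
w2 rim c [625.31527277  73.18998707] 331 (array([ 20,  61,  93, 104,  43,  10]), array([107.01823432, 107.66579219, 108.31335007, 108.96090794,
       109.60846581, 110.25602369, 110.90358156]))
w4 78 88 492 [627.7  81.5  81.6] ((620.4364013671875, 74.62252807617188), (49.07423782348633, 40.87082290649414), 57.689430236816406)
w4 88 100 346 [618.1  81.   94.5] ((621.7060546875, 74.75930786132812), (48.239463806152344, 55.364341735839844), 36.852500915527344)
w4 104 108 402 [623.9  83.1 106.4] ((624.0494995117188, 72.91595458984375), (49.52027893066406, 63.3046875), 32.28583526611328)
w4 107 111 490 [623.3  73.5 108.6] ((625.9712524414062, 73.08721923828125), (53.53800582885742, 58.76543045043945), 44.83830261230469)
w4 108 113 357 [618.6  71.3 108.9] ((624.9092407226562, 72.166748046875), (52.874061584472656, 51.28252410888672), 56.519344329833984)
w4 rim c [625.26410721  72.53301715] 335 (array([ 39,  70, 122,  69,  29,   6]), array([107.01702888, 107.70418962, 108.39135036, 109.07851111,
       109.76567185, 110.45283259, 111.13999333]))
now 23.15 [545.3 -53.2 162.2] 0.12
507,-281,170,-1.45 | calls 3 each [ 0.218 -0.739 -0.026] turn(last call) 1.999
507,-281,100,-1.45 | calls 1 each [0.  0.  0.7] turn(last call) -0.0
```

Emit:
{"fn": "step_arm", "kwargs": {
  "targets": [0.6,0.22,-0.738,0.1,0,0,0,0.6,0.22,-0.738,0.1,0,0,0]
}}

```text
time: 23.4
tool_pos: [529.8, -130.9, 148.2]
tcp_rot: [3.141, -0.002, -3.024]
contact_force: [0.2, 1.5, -0.3]
grip_width: 54.8
finger_force: 0.0
```

Emit:
{"fn": "step_arm", "kwargs": {
  "targets": [0.6,0.22,-0.738,0.1,0,0,0,0.6,0.22,-0.738,0.1,0,0,0]
}}

```text
time: 23.65
tool_pos: [516.9, -206.9, 138.3]
tcp_rot: [3.141, -0.002, -3.025]
contact_force: [0.0, 0.3, -0.0]
grip_width: 55.1
finger_force: 0.0
```

Emit:
{"fn": "step_arm", "kwargs": {
  "targets": [0.6,0.22,-0.738,0,0,0,1,0.6,0.22,-0.738,0,0,0,1,0.6,0.22,-0.738,0,0,0,1,0.6,0.22,-0.738,0,0,0,1,0.6,0.22,-0.738,0,0,0,1]
}}

```text
time: 24.28
tool_pos: [505.0, -279.7, 139.1]
tcp_rot: [3.141, -0.001, 2.476]
contact_force: [-1.0, -0.4, 0.4]
grip_width: 55.1
finger_force: 0.0
```

Emit:
{"fn": "step_arm", "kwargs": {
  "targets": [0.6,0,0,0.3,0,0,1,0.6,0,0,0.3,0,0,1,0.6,0,0,0.3,0,0,1,0.6,0,0,0.3,0,0,1,0.6,0,0,0.3,0,0,1,0.6,0,0,0.3,0,0,1,0.6,0,0,0.3,0,0,1]
}}

```text
time: 25.15
tool_pos: [505.0, -280.5, 109.6]
tcp_rot: [-3.142, -0.0, 1.694]
contact_force: [0.4, -0.4, 0.1]
grip_width: 55.0
finger_force: 0.0
```

```bash
python3 - <<'E'
from cass import *
p,d,C=shot("wrist","w5"); P=cloud(C,d)
for n,a in dict(B=(544.7,-53,48,64),plug=(505,-280,42,56,30)).items():
    try: print(n,top(P,*a,vmax=384))
    except Exception as e: print(n,e)
E
python3 plan.py 505.5,-280.6,80,-1.45 505.5,-280.6,55.5,-1.45
```

```text
B attempt to get argmax of an empty sequence
plug (array([ 505.2, -280.7]), array([33. , 32.7]), np.float64(0.142), np.float64(46.8), 1360)
now 25.2 [ 505.  -280.5  109.6] -1.449
505.5,-280.6,80,-1.45 | calls 1 each [-0.001  0.005  0.296] turn(last call) 0.002
505.5,-280.6,55.5,-1.45 | calls 1 each [0.    0.    0.245] turn(last call) -0.0
```

Already centred on the plug. Descend, grip and lift.

Emit:
{"fn": "step_arm", "kwargs": {
  "targets": [0.6,0,0.003,0.2,0,0,0,0.6,0,0.003,0.4,0,0,0,0.6,0,0.003,0.53,0,0,0,0.6,0,0.003,0.54,0,0,0,0.6,0,0.003,0.54,0,0,0]
}}

```text
time: 25.82
tool_pos: [505.6, -280.8, 56.2]
tcp_rot: [3.141, 0.0, 1.691]
contact_force: [0.3, 0.4, 0.1]
grip_width: 55.2
finger_force: 0.0
```

Emit:
{"fn": "step_arm", "kwargs": {
  "targets": [0.3,0,0,0,0,0,0,0.3,0,0,0,0,0,0,0.3,0,0,0,0,0,0,0.3,0,0,0,0,0,0,0.3,0,0,0,0,0,0]
}}

```text
time: 26.45
tool_pos: [505.3, -280.7, 56.0]
tcp_rot: [3.141, 0.0, 1.691]
contact_force: [-1.3, 0.2, 4.0]
grip_width: 31.9
finger_force: 29.9
```

Emit:
{"fn": "step_arm", "kwargs": {
  "targets": [0.3,0,0,-0.3,0,0,0,0.3,0,0,-0.7,0,0,0,0.3,0,0,-1,0,0,0,0.3,0,0,-1,0,0,0,0.3,0,0,-1,0,0,0]
}}

```text
time: 27.08
tool_pos: [504.6, -280.1, 154.2]
tcp_rot: [-3.14, -0.002, 1.691]
contact_force: [-0.4, -0.2, -1.7]
grip_width: 32.1
finger_force: 29.9
```

```bash
python3 plan.py 505.5,-280.6,235,-1.45 625.2,73.2,235,-1.45 625.2,73.2,182,-1.45
```

```text
now 27.075 [ 504.6 -280.1  154.2] -1.451
505.5,-280.6,235,-1.45 | calls 1 each [-0.007  0.008 -0.808] turn(last call) -0.001
625.2,73.2,235,-1.45 | calls 4 each [0.842 0.404 0.   ] turn(last call) -0.0
625.2,73.2,182,-1.45 | calls 1 each [0.   0.   0.53] turn(last call) -0.0
```

Emit:
{"fn": "step_arm", "kwargs": {
  "targets": [0.3,0,0,-0.81,0,0,0,0.3,0,0,-0.81,0,0,0]
}}

```text
time: 27.32
tool_pos: [506.0, -281.0, 238.1]
tcp_rot: [3.14, 0.001, 1.691]
contact_force: [0.5, -0.4, -2.1]
grip_width: 32.2
finger_force: 29.9
```

Emit:
{"fn": "step_arm", "kwargs": {
  "targets": [0.3,0.842,0.404,0,0,0,0,0.3,0.842,0.404,0,0,0,0]
}}

```text
time: 27.58
tool_pos: [535.2, -189.9, 234.8]
tcp_rot: [-3.139, -0.003, 1.691]
contact_force: [0.8, -1.0, -2.2]
grip_width: 32.3
finger_force: 29.9
```

Emit:
{"fn": "step_arm", "kwargs": {
  "targets": [0.3,0.842,0.404,0,0,0,0,0.3,0.842,0.404,0,0,0,0]
}}

```text
time: 27.82
tool_pos: [565.2, -100.8, 234.4]
tcp_rot: [-3.138, -0.002, 1.693]
contact_force: [-0.4, -0.2, -1.1]
grip_width: 32.2
finger_force: 29.9
```

Emit:
{"fn": "step_arm", "kwargs": {
  "targets": [0.3,0.842,0.404,0,0,0,0,0.3,0.842,0.404,0,0,0,0]
}}

```text
time: 28.08
tool_pos: [595.2, -12.4, 234.3]
tcp_rot: [-3.138, -0.002, 1.693]
contact_force: [-0.4, -0.1, -1.8]
grip_width: 32.1
finger_force: 29.9
```

Emit:
{"fn": "step_arm", "kwargs": {
  "targets": [0.3,0.842,0.404,0,0,0,0,0.3,0.842,0.404,0,0,0,0,0.3,0.842,0.404,0,0,0,0,0.3,0.842,0.404,0,0,0,0]
}}

```text
time: 28.58
tool_pos: [624.8, 72.6, 235.0]
tcp_rot: [-3.139, 0.0, 1.691]
contact_force: [0.3, -0.2, -1.2]
grip_width: 31.9
finger_force: 29.9
```

Emit:
{"fn": "step_arm", "kwargs": {
  "targets": [0.3,0,0,0.3,0,0,0,0.3,0,0,0.5,0,0,0,0.3,0,0,0.53,0,0,0,0.3,0,0,0.53,0,0,0,0.3,0,0,0.53,0,0,0,0.3,0,0,0.53,0,0,0]
}}

```text
time: 29.32
tool_pos: [625.7, 73.1, 184.6]
tcp_rot: [3.14, 0.0, 1.691]
contact_force: [-1.2, -0.0, -1.3]
grip_width: 32.3
finger_force: 29.9
```

```bash
python3 plan.py 625.2,73.2,170,-1.45
python3 - <<'E'
from h import *
p,d,C=shot("side","sd1"); print(proj(C,[[625,73,120]]))
x,y=proj(C,[[625,73,120]])[0].astype(int); c=p[y-60:y+60,x-75:x+75]; cv2.imwrite("pics/c2.png",cv2.resize(c,None,fx=5,fy=5,interpolation=cv2.INTER_CUBIC))
E
```

```text
now 29.325 [625.7  73.1 184.6] -1.451
625.2,73.2,170,-1.45 | calls 1 each [ 0.002 -0.005  0.146] turn(last call) -0.001
[[278.20244437 157.44872807]]
```

View pics/c2.png

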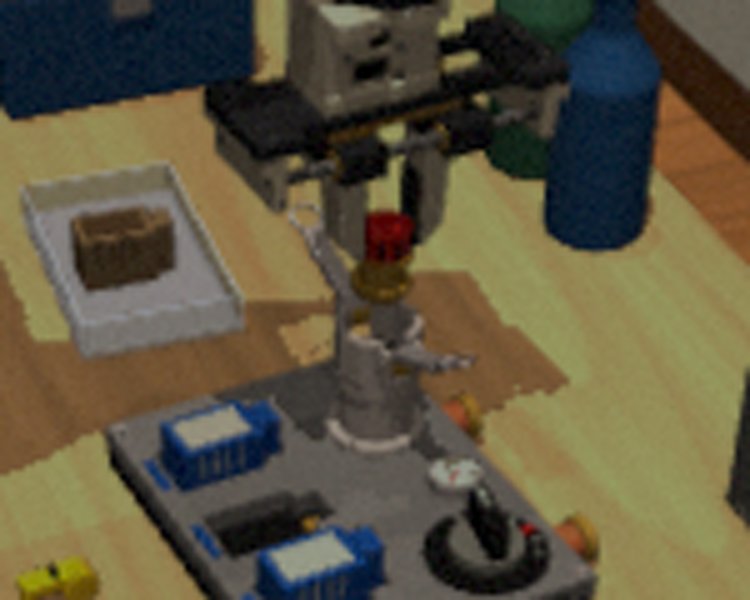

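The plug hangs centred above the coupler mouth (crop (385,260)), both blue cassettes look flat, and the spent one is in the tray. Insert slowly.

Emit:
{"fn": "step_arm", "kwargs": {
  "targets": [0.3,0.002,-0.004,0.1,0,0,0,0.3,0.002,-0.004,0.17,0,0,0,0.3,0.002,-0.004,0.2,0,0,0,0.3,0.002,-0.004,0.23,0,0,0,0.3,0.002,-0.004,0.26,0,0,0,0.3,0.002,-0.004,0.29,0,0,0,0.3,0.002,-0.004,0.32,0,0,0,0.3,0.002,-0.004,0.32,0,0,0]
}}

```text
time: 30.38
tool_pos: [624.8, 73.3, 151.4]
tcp_rot: [-3.141, -0.0, 1.691]
contact_force: [-0.9, -0.3, -2.4]
grip_width: 31.9
finger_force: 29.9
```

Emit:
{"fn": "step_arm", "kwargs": {
  "targets": [0.3,0,0,0.04,0,0,0,0.3,0,0,0.08,0,0,0,0.3,0,0,0.11,0,0,0,0.3,0,0,0.13,0,0,0,0.3,0,0,0.14,0,0,0,0.3,0,0,0.145,0,0,0,0.3,0,0,0.145,0,0,0]
}}

```text
time: 31.25
tool_pos: [625.0, 73.3, 137.3]
tcp_rot: [3.141, -0.0, 1.691]
contact_force: [-0.6, -0.4, -1.9]
grip_width: 32.1
finger_force: 29.9
```

Emit:
{"fn": "step_arm", "kwargs": {
  "targets": [0.3,0,0,0.01,0,0,0,0.3,0,0,0.015,0,0,0,0.3,0,0,0.02,0,0,0,0.3,0,0,0.02,0,0,0]
}}

```text
time: 31.75
tool_pos: [625.0, 73.3, 136.0]
tcp_rot: [3.141, 0.0, 1.691]
contact_force: [-2.6, 0.5, 5.4]
grip_width: 31.9
finger_force: 30.0
```

Contact felt (5 N) at the expected height, so the plug is home. Release, lift and turn back so the fingers lie along the case's y.

Emit:
{"fn": "step_arm", "kwargs": {
  "targets": [0.55,0,0,0,0,0,0,0.55,0,0,0,0,0,0,0.55,0,0,0,0,0,0,0.55,0,0,-0.3,0,0,0,0.55,0,0,-0.7,0,0,0,0.55,0,0,-0.95,0,0,0,0.55,0,0,-0.95,0,0,0]
}}

```text
time: 32.62
tool_pos: [626.0, 73.3, 232.3]
tcp_rot: [3.137, 0.0, 1.691]
contact_force: [0.2, -0.3, -0.3]
grip_width: 50.8
finger_force: 0.0
```

Emit:
{"fn": "step_arm", "kwargs": {
  "targets": [1,0,0,-0.4,0,0,-1,1,0,0,-0.4,0,0,-1,1,0,0,-0.4,0,0,-1,1,0,0,-0.4,0,0,-1,1,0,0,-0.4,0,0,-1]
}}

```text
time: 33.25
tool_pos: [624.5, 73.3, 268.5]
tcp_rot: [-3.14, -0.002, 2.476]
contact_force: [-0.3, 0.0, -0.6]
grip_width: 91.1
finger_force: 0.0
```

Emit:
{"fn": "step_arm", "kwargs": {
  "targets": [1,0,0,0,0,0,-1,1,0,0,0,0,0,-1,1,0,0,0,0,0,-1,1,0,0,0,0,0,-1,1,0,0,0,0,0,-1,1,0,0,0,0,0,-1]
}}

```text
time: 34.0
tool_pos: [624.8, 73.3, 269.7]
tcp_rot: [3.141, -0.001, -3.026]
contact_force: [-0.3, -0.3, -0.3]
grip_width: 91.5
finger_force: 0.0
```

```bash
python3 plan.py 625.2,73.2,210,0.12
python3 - <<'E'
from h import *
for n in("side","scene"):
    p,d,C=shot(n,n+"5"); P=cloud(C,d); m=(np.hypot(P[...,0]-625,P[...,1]-73)<15)&(P[...,2]<160); print(n,np.nanmax(P[...,2][m]),np.nanmedian(P[m],0))
E
```

```text
now 34.0 [624.8  73.3 269.7] 0.116
625.2,73.2,210,0.12 | calls 1 each [-0.004 -0.001  0.597] turn(last call) -0.005
side 130.60413957585433 [623.62058822  70.39702315 126.83662553]
scene 129.98879424494135 [627.94609177  77.28221069 126.20738114]
```

Emit:
{"fn": "step_arm", "kwargs": {
  "targets": [1,-0.004,0,0.4,0,0,-0.005,1,-0.004,0,0.8,0,0,-0.005,1,-0.004,0,0.95,0,0,-0.005,1,-0.004,0,0.95,0,0,-0.005,1,-0.004,0,0.95,0,0,-0.005]
}}

```text
time: 34.72
tool_pos: [626.3, 73.4, 177.0]
tcp_rot: [-3.141, 0.003, -3.018]
contact_force: [0.2, 0.1, 0.2]
grip_width: 91.9
finger_force: 0.0
```

```bash
python3 plan.py 625.2,73.2,140,0.12 625.2,73.2,90,0.12
```

```text
now 34.725 [626.3  73.4 177. ] 0.124
625.2,73.2,140,0.12 | calls 1 each [ 0.011 -0.     0.37 ] turn(last call) 0.005
625.2,73.2,90,0.12 | calls 1 each [0.  0.  0.5] turn(last call) -0.0
```

Emit:
{"fn": "step_arm", "kwargs": {
  "targets": [1,0.008,0,0.1,0,0,0.005,1,0.008,0,0.2,0,0,0.005,1,0.008,0,0.28,0,0,0.005,1,0.008,0,0.34,0,0,0.005,1,0.008,0,0.4,0,0,0.005,1,0.008,0,0.46,0,0,0.005]
}}

```text
time: 35.48
tool_pos: [625.4, 73.2, 130.5]
tcp_rot: [-3.141, 0.003, -3.022]
contact_force: [-1.8, 0.0, 10.5]
grip_width: 91.5
finger_force: 4.8
```

Emit:
{"fn": "step_arm", "kwargs": {
  "targets": [1,0,0,0.06,0,0,0,1,0,0,0.12,0,0,0,1,0,0,0.18,0,0,0,1,0,0,0.24,0,0,0,1,0,0,0.3,0,0,0,1,0,0,0.35,0,0,0,1,0,0,0.38,0,0,0,1,0,0,0.38,0,0,0]
}}

```text
time: 36.48
tool_pos: [624.7, 73.3, 91.0]
tcp_rot: [3.141, 0.0, -3.021]
contact_force: [1.5, -0.6, 0.6]
grip_width: 92.0
finger_force: 1.3
```

Forces behaved as expected. Now close to push both arms inward together.

Emit:
{"fn": "step_arm", "kwargs": {
  "targets": [0.9,0,0,0,0,0,0,0.8,0,0,0,0,0,0,0.7,0,0,0,0,0,0,0.68,0,0,0,0,0,0,0.68,0,0,0,0,0,0,0.68,0,0,0,0,0,0,0.68,0,0,0,0,0,0]
}}

```text
time: 37.35
tool_pos: [623.9, 72.6, 90.3]
tcp_rot: [-3.141, -0.002, -3.022]
contact_force: [0.9, -5.3, -10.4]
grip_width: 63.9
finger_force: 30.0
```

```bash
python3 - <<'E'
from h import *
a=[]
for n in("side","scene"):
    p,d,C=shot(n,n+"6"); x,y=proj(C,[[625,73,80]])[0].astype(int); c=p[y-45:y+45,x-60:x+60]; a.append(cv2.resize(c,(400,300),interpolation=cv2.INTER_CUBIC))
cv2.imwrite("pics/c3.png",np.hstack(a))
E
```

```text
(no output)
```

View pics/c3.png

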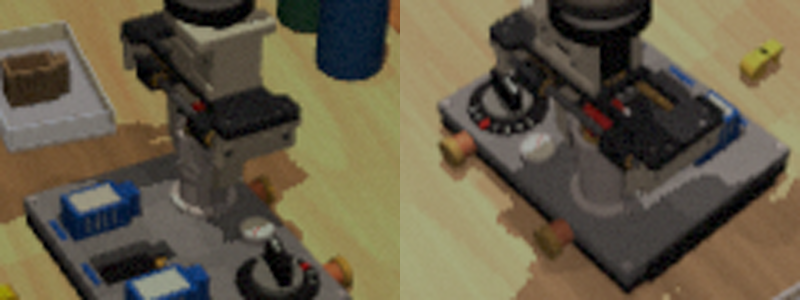

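The gripper stopped at 63.9 mm with 30 N on the arms, so both are at their lower stop. Open, lift, shift toward the dial and check.

Emit:
{"fn": "step_arm", "kwargs": {
  "targets": [1,0,0,0,0,0,0,1,0,0,0,0,0,0,1,0,0,0,0,0,0,1,0,0,0,0,0,0,1,0,0,-0.3,0,0,0,1,0,0,-0.65,0,0,0,1,0,0,-1,0,0,0,1,0,0,-1,0,0,0]
}}

```text
time: 38.45
tool_pos: [626.1, 73.4, 194.7]
tcp_rot: [-3.141, 0.007, -3.021]
contact_force: [1.2, 0.1, 0.6]
grip_width: 91.7
finger_force: 0.0
```

Emit:
{"fn": "step_arm", "kwargs": {
  "targets": [1,0,-0.645,-0.6,0,0,0,1,0,-0.645,-0.6,0,0,0]
}}

```text
time: 38.7
tool_pos: [632.8, 7.5, 252.6]
tcp_rot: [-3.141, 0.002, -3.022]
contact_force: [0.8, 0.8, -0.7]
grip_width: 91.9
finger_force: 0.0
```

Emit:
{"fn": "step_arm", "kwargs": {
  "targets": [1,0,-0.645,-0.3,0,0,0,1,0,-0.645,-0.3,0,0,0,1,0,-0.645,-0.3,0,0,0,1,0,-0.645,-0.3,0,0,0]
}}

```text
time: 39.2
tool_pos: [639.5, -53.5, 279.9]
tcp_rot: [3.14, -0.002, -3.02]
contact_force: [-0.2, -0.5, -0.3]
grip_width: 91.6
finger_force: 0.0
```

```bash
python3 - <<'E'
from cass import *
p,d,C=shot("wrist","w7"); P=cloud(C,d); X,Y,Z=np.moveaxis(P,-1,0)
print('bar',top(P,640.6,-55,54,75,30)); print('A',top(P,528.9,78,48,64),'B',top(P,544.7,-53,48,64))
m=(np.hypot(X-625,Y-73)<14)&(Z>110);print('plug top',np.nanmedian(Z[m]),m.sum())
s,sd,SC=shot("scene","s7"); x,y=proj(SC,[[625,73,80]])[0].astype(int); a=cv2.resize(s[y-45:y+45,x-60:x+60],(400,300),interpolation=2)
i,sd,SC=shot("side","sd7"); x,y=proj(SC,[[625,73,80]])[0].astype(int); b=cv2.resize(i[y-45:y+45,x-60:x+60],(400,300),interpolation=2)
u,v=proj(C,[[625,20,80]])[0].astype(int); c=cv2.resize(p[max(0,v-75):v+75,max(0,u-200):u+200],(800,300),interpolation=2)
cv2.imwrite("pics/c4.png",np.vstack([np.hstack([a,b]),c]))
E
python3 plan.py 640.6,-55.1,140,-1.63
```

```text
bar (array([641. , -55.9]), array([39.7, 12.4]), np.float64(1.495), np.float64(64.1), 319)
A (array([529.8,  75. ]), array([65.5, 36.8]), np.float64(0.132), np.float64(56.9), 1678) B (array([544.2, -51.9]), array([65. , 35.4]), np.float64(0.117), np.float64(57.0), 1564)
plug top 126.87888495069024 508
now 39.35 [639.8 -53.5 280.5] 0.122
640.6,-55.1,140,-1.63 | calls 2 each [-0.003 -0.008  0.703] turn(last call) 2.23
```

View pics/c4.png

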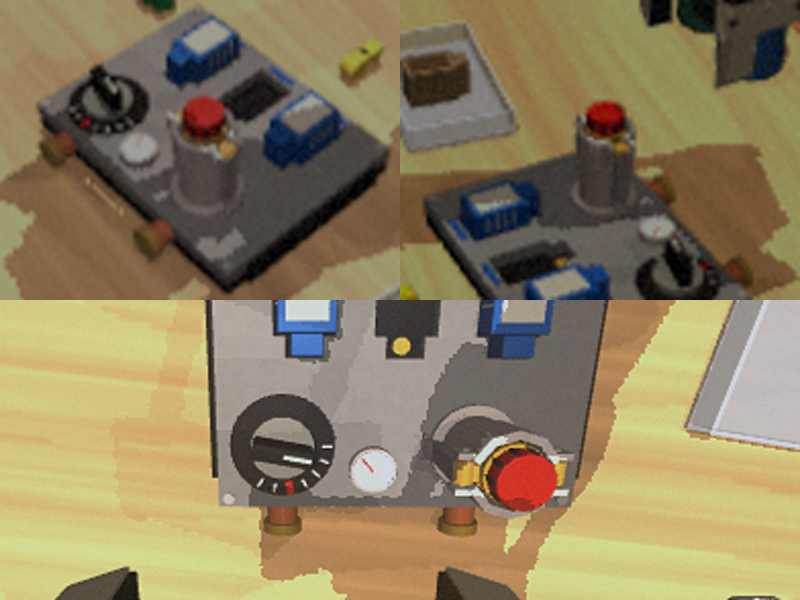

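Both arms hang against the coupler, the plug is home (crop (520,480), top at about 126 mm), and both blue cassettes are flat at equal height. Now the dial: the bar stands at 1.50 rad in world, so it must turn 1.21 rad clockwise.

Emit:
{"fn": "step_arm", "kwargs": {
  "targets": [0.5,-0.008,-0.02,0.7,0,0,0.747,0.5,-0.008,-0.02,0.7,0,0,0.747,0.5,-0.008,-0.02,0.7,0,0,0.747,0.5,-0.008,-0.02,0.7,0,0,0.747]
}}

```text
time: 39.85
tool_pos: [641.0, -56.0, 210.9]
tcp_rot: [-3.142, -0.001, 2.676]
contact_force: [0.1, 0.4, 0.6]
grip_width: 56.5
finger_force: 0.0
```

Emit:
{"fn": "step_arm", "kwargs": {
  "targets": [0.5,0,0,0.7,0,0,0.747,0.5,0,0,0.7,0,0,0.747,0.5,0,0,0.7,0,0,0.747,0.5,0,0,0.7,0,0,0.747]
}}

```text
time: 40.35
tool_pos: [641.1, -56.3, 141.3]
tcp_rot: [3.141, 0.0, 2.092]
contact_force: [-0.6, 0.4, 0.1]
grip_width: 46.1
finger_force: 0.0
```

Emit:
{"fn": "step_arm", "kwargs": {
  "targets": [0.5,0,0,0,0,0,0.747,0.5,0,0,0,0,0,0.747,0.5,0,0,0,0,0,0.747,0.5,0,0,0,0,0,0.747,0.5,0,0,0,0,0,0.747,0.5,0,0,0,0,0,0.747]
}}

```text
time: 41.1
tool_pos: [641.0, -56.7, 141.3]
tcp_rot: [3.141, -0.0, 1.505]
contact_force: [-0.0, -0.6, -0.5]
grip_width: 46.0
finger_force: 0.0
```

```bash
python3 plan.py 640.8,-55.4,100,-1.638 640.8,-55.4,68,-1.638
```

```text
now 41.1 [641.  -56.7 141.3] -1.637
640.8,-55.4,100,-1.638 | calls 1 each [ 0.013 -0.003  0.413] turn(last call) 0.002
640.8,-55.4,68,-1.638 | calls 1 each [0.   0.   0.32] turn(last call) -0.0
```

Emit:
{"fn": "step_arm", "kwargs": {
  "targets": [0.5,0.013,-0.003,0.3,0,0,0,0.5,0.013,-0.003,0.55,0,0,0,0.5,0.013,-0.003,0.7,0,0,0,0.5,0.013,-0.003,0.73,0,0,0,0.5,0.013,-0.003,0.73,0,0,0,0.5,0.013,-0.003,0.73,0,0,0]
}}

```text
time: 41.85
tool_pos: [641.5, -55.5, 69.3]
tcp_rot: [3.14, 0.0, 1.502]
contact_force: [0.3, 0.0, 0.9]
grip_width: 45.8
finger_force: 0.0
```

Emit:
{"fn": "step_arm", "kwargs": {
  "targets": [0.3,0,0,0,0,0,0,0.18,0,0,0,0,0,0,0.08,0,0,0,0,0,0,0.08,0,0,0,0,0,0,0.08,0,0,0,0,0,0,0.08,0,0,0,0,0,0]
}}

```text
time: 42.6
tool_pos: [640.0, -55.3, 68.2]
tcp_rot: [-3.14, -0.0, 1.502]
contact_force: [-5.2, 1.4, 4.6]
grip_width: 11.6
finger_force: 30.0
```

Emit:
{"fn": "step_arm", "kwargs": {
  "targets": [0.08,0,0,0,0,0,0.12,0.08,0,0,0,0,0,0.25,0.08,0,0,0,0,0,0.38,0.08,0,0,0,0,0,0.51,0.08,0,0,0,0,0,0.64,0.08,0,0,0,0,0,0.77,0.08,0,0,0,0,0,0.77]
}}

```text
time: 43.48
tool_pos: [640.7, -55.5, 68.2]
tcp_rot: [-3.141, 0.0, 0.898]
contact_force: [-3.2, 0.4, 2.1]
grip_width: 11.9
finger_force: 30.0
```

Emit:
{"fn": "step_arm", "kwargs": {
  "targets": [0.08,0,0,0,0,0,0.12,0.08,0,0,0,0,0,0.25,0.08,0,0,0,0,0,0.38,0.08,0,0,0,0,0,0.51,0.08,0,0,0,0,0,0.64,0.08,0,0,0,0,0,0.77,0.08,0,0,0,0,0,0.77,0.08,0,0,0,0,0,0.77]
}}

```text
time: 44.48
tool_pos: [641.0, -56.1, 68.2]
tcp_rot: [3.141, -0.0, 0.295]
contact_force: [-1.9, -4.5, 0.8]
grip_width: 11.7
finger_force: 30.0
```

Emit:
{"fn": "step_arm", "kwargs": {
  "targets": [0.2,0,0,0,0,0,0,0.35,0,0,0,0,0,0,0.35,0,0,0,0,0,0,0.35,0,0,0,0,0,0,0.35,0,0,-0.3,0,0,0,0.35,0,0,-0.7,0,0,0,0.35,0,0,-1,0,0,0,0.35,0,0,-1,0,0,0]
}}

```text
time: 45.48
tool_pos: [642.2, -55.6, 171.1]
tcp_rot: [3.139, -0.005, 0.292]
contact_force: [-0.8, -0.2, 0.1]
grip_width: 32.2
finger_force: 0.0
```

Emit:
{"fn": "step_arm", "kwargs": {
  "targets": [0.35,-0.6,0,-0.7,0,0,0,0.35,-0.6,0,-0.7,0,0,0,0.35,-0.6,0,-0.7,0,0,0,0.35,-0.6,0,-0.7,0,0,0]
}}

```text
time: 45.98
tool_pos: [583.2, -72.4, 236.5]
tcp_rot: [-3.14, 0.002, 0.292]
contact_force: [0.1, 0.5, -0.2]
grip_width: 32.3
finger_force: 0.0
```

```bash
python3 - <<'E'
from cass import *
p,d,C=shot("wrist","w8"); P=cloud(C,d); X,Y,Z=np.moveaxis(P,-1,0); print(bot.get_obs()["time"])
print('bar',top(P,640.6,-55,54,75,30,384))
h=cv2.cvtColor(p,cv2.COLOR_BGR2HSV); near=np.hypot(X-640.6,Y+55)<34
r=near&((h[...,0]<8)|(h[...,0]>172))&(h[...,1]>140)&(h[...,2]>80)
w=near&(Z>55)&(h[...,1]<60)&(h[...,2]>150)
for n,m in(('red',r),('white',w)):
    q=np.nanmedian(P[m],0); print(n,m.sum(),q.round(1),'dir',round(np.arctan2(q[1]+55.4,q[0]-640.8),3))
u,v=proj(C,[[640.6,-55,40]])[0].astype(int); a=cv2.resize(p[max(0,v-50):v+50,max(0,u-66):u+66],(400,300),interpolation=2)
s,sd,SC=shot("scene","s8"); x,y=260,240; b=cv2.resize(s[y-110:y+110,x-146:x+146],(400,300),interpolation=2)
cv2.imwrite("pics/c5.png",np.hstack([a,b]))
E
```

```text
46.025
bar (array([641.1, -56.4]), array([39.9, 11. ]), np.float64(0.289), np.float64(64.4), 418)
red 39 [669.6 -47.8  33.1] dir 0.258
white 34 [650.5 -52.9  65.5] dir 0.248
```

View pics/c5.png

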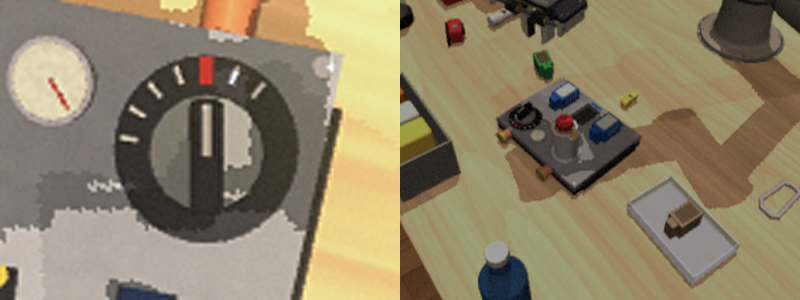

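The pointer lines up with the red mark (bar at 0.289 rad, mark at 0.29). Arms are down, the plug is home, the cassettes are seated, and the spent one is in the tray. Handing in.

```bash
python3 -c "
from plant import bot
print(bot.close_job())"
```

```text
the job is handed in; nothing more can be done
None
```

The purifier is ready and handed in at about 46 s: the one spent cassette is in the tray, both fresh cassettes are fully seated, the plug is home, both cam arms are down, and the dial, turned last, points at the red test mark.

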